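Line up the amber vials by size

ROBOT

A 7-joint arm with a two-finger parallel gripper is mounted at the origin on the work surface. World frame = base frame: x ahead of the robot, y to its left, z up, the work surface at z = 0. Lengths are in m, angles in rad, forces in N, time in s.
With the tool pointing down it reaches from about 0.4 to 0.875 m from the base axis. Payload 19.3 kg.
Tool frame: the origin (TCP) lies midway between the tips of the shut fingers; the grasp point (between the pads) lies 19 mm behind it; z points along the fingers, y is the line along which they close (so a half turn about z gives the same grasp; the last joint's range is limited). The gripper opens to 85 mm and grips with 20 to 120 N. Pads are 22 mm wide; open, the fingers measure 114 mm over their backs; the gripper's body (76 mm by 85 mm) begins 54 mm behind the grasp point. The pads swing forward as they close: fully open they stand 13 mm farther back than shut.
Start: joints at [1.205, 0.521, -0.036, 1.599, 0.021, 1.021, -0.113], TCP at [0.182, -0.598, 0.231] pointing down, gripper open.
Joint ranges: [-2.91, 2.91], [-0.3, 2.13], [-1.5, 1.42], [0.17, 2.43], [-1.26, 4.41], [0.16, 1.93], [-2.52, 2.52]. Speed limits (rad/s): [1.89, 1.89, 2.39, 2.39, 3.01, 3.01, 3.01].

INTERFACE

Orientations are given as a unit quaternion [x, y, z, w].
In Python, from rig import bot gives the robot as it stands. The module is installed in compiled form; this text tells all that it offers.
- The arm moves only by the tool servo_tool, never from a script. Its argument "commands" is a list of rows, each an object of numbers: "x", "y", "z": the shift along the tool's x, y, z in mm; "rx", "ry", "rz": the turn, a rotation vector about the tool's x, y, z in degrees. A call has 1 to 20 rows; each row is the pose to reach, as a shift and turn from the pose commanded when the call began, along the tool's axes at that moment; what a row does not reach only later rows make up. A row lasts 1/10 s, in which the tool goes at most 50 mm and 8.59 degrees, less where a joint would pass 70% of its speed; a pose out of reach is approached as far as the arm can. A call with a gripper value outside its range is refused whole. "fingers" is the finger opening in mm, from 0 to 85.4, set as the call begins (left out, the last holds). The fingers move at their own pace and stop on an object; the grip force is fixed at half the most. Time passes only in rows, so rows that repeat a pose let the fingers close. It gives the time, the measured TCP pose, the force, the opening and the grip force at its end, in the units of the state.
- bot.observe(): the state, without advancing time (a new reading comes with each control period).
- bot.get_image(name): name is "side" or "top" or "wrist"; returns the picture (384x512x3 uint8, blue, green, red); there is no depth.
- bot.camera_info(name): a dict with "fx", "fy", "cx", "cy" (pixels), "xyz" and "rotation" of the camera in the world. Camera axes: x right, y down, z forward; pixel columns grow to the right and rows downward; lengths in m; the calibration is good to about 2 mm. A picture is of the moment at which its call begins: read the wrist's pose just before it. camera_info takes no time and is no camera call; for the wrist camera it gives the pose at the moment of the call.
- bot.job_done(): hands the job in; it is judged then, once.
The state is a dict: "time": time; "qpos": joint angles; "joint_velocities": joint speeds; "joint_torque": joint torques, N m; "tool_pos": TCP position; "eef_rot": TCP orientation; "contact_force": force on the tool from outside, world axes, zero at the start; "moment": the same for the moment, N m; "gripper_width": opening from 0.0 (shut) to 1.0 (fully open); "gripper_force": force on a finger pad.
Only numpy, scipy, OpenCV 4.12 (cv2) and the standard library are available. Lean on these libraries where they do the work, as an engineer would, in place of code of your own. Each camera call takes 0.05 s, during which the arm holds its last target. There are 200 camera calls.

TASK

Stand the four amber vials on the blue discs of the white plate, one on each disc and centred on it, in order of size: the smallest next to the green button, growing to the largest next to the red button. Keep the vials upright all the way, and do not knock or shift the clear bottle standing beside them.

Things in the scene. Friction and masses are not known exactly. Their poses are not given: they have to be found in the camera images.
- vial_1: The smallest of four loose amber pharmacy vials with round white caps, standing upright on the bench nearer to the robot than the row: 46 mm tall in all, cap 32 mm across and 16 mm high (the widest part, good to grip from above), amber body 27 mm across, about 25 g. Origin at the centre of its underside, z up through the cap; round, so its yaw does not matter.
- vial_2: The second smallest of four loose amber pharmacy vials with round white caps, standing upright on the bench nearer to the robot than the row: 62 mm tall in all, cap 40 mm across and 16 mm high (the widest part, good to grip from above), amber body 34 mm across, about 40 g. Origin at the centre of its underside, z up through the cap; round, so its yaw does not matter.
- vial_3: The second largest of four loose amber pharmacy vials with round white caps, standing upright on the bench nearer to the robot than the row: 78 mm tall in all, cap 48 mm across and 16 mm high (the widest part, good to grip from above), amber body 41 mm across, about 60 g. Origin at the centre of its underside, z up through the cap; round, so its yaw does not matter.
- vial_4: The largest of four loose amber pharmacy vials with round white caps, standing upright on the bench nearer to the robot than the row: 96 mm tall in all, cap 56 mm across and 16 mm high (the widest part, good to grip from above), amber body 49 mm across, about 90 g. Origin at the centre of its underside, z up through the cap; round, so its yaw does not matter.
- mark_a: One of four like flat blue printed discs, 62 mm across, in a straight row 80 mm apart on a fixed white plate (100 x 390 mm, its top 6 mm above the bench): the first from the left (+y) end. Origin at its centre on the plate's top; y points along the row to the left end, x across the row, away from the robot, z up. A steel rail 6 mm thick runs along the plate's far edge, 44 to 50 mm from the discs' centres, its top 14 mm above the bench.
- mark_b: One of four like flat blue printed discs, 62 mm across, in a straight row 80 mm apart on a fixed white plate (100 x 390 mm, its top 6 mm above the bench): the second from the left (+y) end. Origin at its centre on the plate's top; y points along the row to the left end, x across the row, away from the robot, z up. A steel rail 6 mm thick runs along the plate's far edge, 44 to 50 mm from the discs' centres, its top 14 mm above the bench.
- mark_c: One of four like flat blue printed discs, 62 mm across, in a straight row 80 mm apart on a fixed white plate (100 x 390 mm, its top 6 mm above the bench): the third from the left (+y) end. Origin at its centre on the plate's top; y points along the row to the left end, x across the row, away from the robot, z up. A steel rail 6 mm thick runs along the plate's far edge, 44 to 50 mm from the discs' centres, its top 14 mm above the bench.
- mark_d: One of four like flat blue printed discs, 62 mm across, in a straight row 80 mm apart on a fixed white plate (100 x 390 mm, its top 6 mm above the bench): the fourth from the left, at the right (-y) end. Origin at its centre on the plate's top; y points along the row to the left end, x across the row, away from the robot, z up. A steel rail 6 mm thick runs along the plate's far edge, 44 to 50 mm from the discs' centres, its top 14 mm above the bench.
- green_button: Fixed green button, 24 mm across and 10 mm high, on the white plate at one end of the row, 54 mm beyond the centre of the last disc; a like red button stands at the other end. Which end is green changes from start to start. Origin at the centre of its underside.
- bottle: Loose clear bottle, 60 mm across and 130 mm tall, upright on the bench to the left (+y) of the vials, not part of the job. Origin at the centre of its underside.
Mind the look-alikes: they are no part of the job. Leave any black or pink look-alike of the vial_1 alone.

How it is judged:
At the end, for the whole second after the job is handed in: Counting from the green button, vials 1, 2, 3 and 4 stand each on its own disc, with their centres within 12 mm of the disc's centre, upright within 0.1 rad, on the plate (underside less than 6 mm above it) and at rest (((horizontal distance between green_button and mark_a below 0.1 m and horizontal distance between vial_1 and mark_a below 0.012 m and horizontal distance between vial_2 and mark_b below 0.012 m and horizontal distance between vial_3 and mark_c below 0.012 m and horizontal distance between vial_4 and mark_d below 0.012 m) or (horizontal distance between green_button and mark_d below 0.1 m and horizontal distance between vial_1 and mark_d below 0.012 m and horizontal distance between vial_2 and mark_c below 0.012 m and horizontal distance between vial_3 and mark_b below 0.012 m and horizontal distance between vial_4 and mark_a below 0.012 m)) and angle between each of vial_1, vial_2, vial_3, vial_4's own z axis and vertical below 0.1 rad and z of each of vial_1, vial_2, vial_3, vial_4 in the frame of mark_a below 0.006 m and linear speed of each of vial_1, vial_2, vial_3, vial_4 below 0.02 m/s); the robot touches nothing.
It fails at once if a vial is tipped by more than 0.5 rad (angle between any of vial_1, vial_2, vial_3, vial_4's own z axis and vertical above 0.5 rad).
It fails at once if the clear bottle is shifted by more than 10 mm or tipped by more than 0.3 rad (distance of bottle from where it was at the start of the episode above 0.01 m or angle between bottle's own z axis and vertical above 0.3 rad).
It also fails if it takes over 102 s, if anything falls off the work surface, if the arm or the gripper's body presses on something with over 40 N, if the wrist force passes 120 N, or if a joint passes its speed limit or range.

## Working session

There is one attempt and no reset: what is moved stays moved. The work goes in short steps, Python scripts to look and compute and a tool call to move; the robot and the scene stay as the last step left them, time stands still between calls to the robot, and variables do not carry over. Pictures are saved under pics/ and viewed, at most 14 in all, crops included, and the job is handed in when it is done.

Besides the shell and the picture viewer there is one more tool, called after ">>>" as name(argument=value, ...) on one line, values as JSON. servo_tool: Moves the arm, as the interface text tells. Its arguments: {"type":"object","properties":{"commands":{"type":"array","items":{"type":"object","properties":{"x":{"type":"number"},"y":{"type":"number"},"z":{"type":"number"},"rx":{"type":"number"},"ry":{"type":"number"},"rz":{"type":"number"}}}},"fingers":{"type":"number"}},"required":["commands"]}

```bash
mkdir -p pics
python3 - <<'E'
from rig import bot
import cv2
s=bot.observe();print(s['time'],s['tool_pos'],s['eef_rot'],s['gripper_width'])
for n in('top','side'):
    im=bot.get_image(n);cv2.imwrite(f'pics/{n}0.png',im);c=bot.camera_info(n);print(n,c)
E
```

```text
0.0 [ 0.18206967 -0.59753048  0.23070458] [ 9.89079900e-01  1.47379076e-01 -1.30859356e-04 -5.85451310e-04] 1.000961162620214
top {'fx': 349.2047921398744, 'fy': 349.2047921398744, 'cx': 253.71023519845602, 'cy': 187.42902430703592, 'xyz': array([0.40474613, 0.08664856, 0.89985412]), 'rotation': array([ 0.71587343, -0.69499818,  0.05187708, -0.0425621 ])}
side {'fx': 385.2279788056953, 'fy': 385.2279788056953, 'cx': 252.90281440168687, 'cy': 193.11882818639845, 'xyz': array([0.40144822, 0.65875976, 0.57503425]), 'rotation': array([-0.11040415,  0.90657769, -0.40541994,  0.03952832])}
```

View pics/top0.png

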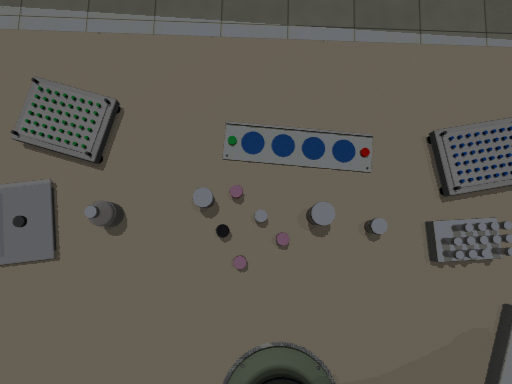

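View pics/side0.png

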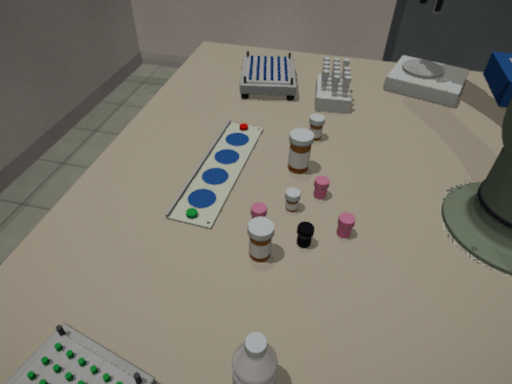

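The top view shows four white caps at (203,198), (261,216), (322,214) and (378,227). Pink look-alikes stand at (236,191), (282,239) and (240,262), with a black one at (223,231). The green button is at the left end (232,141), so the order from the left is vial 1, 2, 3, 4.

```bash
cat > h.py <<'E'
import numpy as np,cv2
from scipy.spatial.transform import Rotation as R
def ray(c,u,v,z):
    d=R.from_quat(c['rotation']).apply([(u-c['cx'])/c['fx'],(v-c['cy'])/c['fy'],1]);p=np.array(c['xyz']);return p+d*(z-p[2])/d[2]
def blobs(m,amin=20):
    n,l,s,ce=cv2.connectedComponentsWithStats(m.astype(np.uint8));return [(ce[i],s[i]) for i in range(1,n) if s[i][4]>=amin]
E
python3 - <<'E'
from h import *
from rig import bot
im=cv2.imread('pics/top0.png');c=bot.camera_info('top')
hsv=cv2.cvtColor(im,cv2.COLOR_BGR2HSV);H,S,V=cv2.split(hsv)
for nm,m,z in(('blue',(H>100)&(H<125)&(S>150)&(V>80),.006),('green',(H>50)&(H<75)&(S>150),.016),('red',((H<5)|(H>175))&(S>180)&(V>100),.016)):
    m[:, :200]=0;m[:,400:]=0
    for ce,s in blobs(m): print(nm,ce.round(1),s[4],ray(c,*ce,z).round(4))
m=(S<40)&(V>130);m[:180]=0;m[260:]=0;m[:,:180]=0;m[:,400:]=0
for ce,s in blobs(m): print('cap',ce.round(1),s, [ray(c,*ce,z).round(4)[:2].tolist() for z in(.046,.062,.078,.096)])
crop=cv2.resize(im[120:280,180:400],None,fx=3.6,fy=3.6,interpolation=cv2.INTER_CUBIC);cv2.imwrite('pics/crop.png',crop)
E
```

```text
blue [252.5 142.5] 392 [0.6442 0.0832 0.006 ]
blue [282.8 145.1] 392 [0.6397 0.0034 0.006 ]
blue [313.  147.8] 391 [ 0.635  -0.0764  0.006 ]
blue [343.4 150.5] 391 [ 0.6303 -0.1564  0.006 ]
green [231.9 139.9] 55 [0.6466 0.1369 0.016 ]
red [364.8 151.6] 50 [ 0.6267 -0.2096  0.016 ]
```

View pics/crop.png

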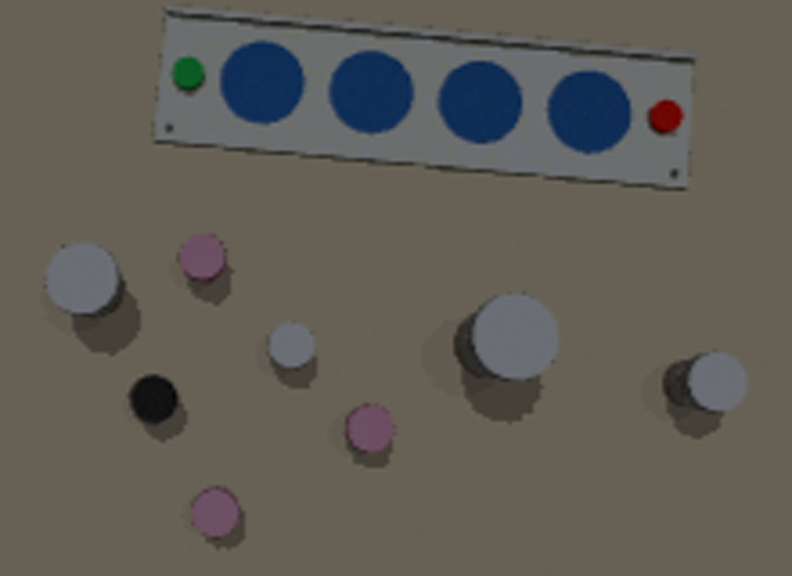

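The crop shows the white-capped candidates: left (82,278) is about 73 px across and is vial_3; (291,345), about 46 px, is vial_1; (515,336), about 86 px, is vial_4; (718,381), about 60 px, is vial_2. The pink and black ones are the look-alikes, because only the amber vials have white caps.

Run:
```python
from h import *
from rig import bot
im=cv2.imread('pics/top0.png').astype(int);c=bot.camera_info('top')
m=(im[...,0]>im[...,2]-2)&(im.sum(2)>300)&(abs(im[...,2]-im[...,1])<20);m[:180]=0;m[270:]=0;m[:,:180]=0;m[:,400:]=0
for (ce,s),z in zip(sorted(blobs(m),key=lambda b:b[0][0]),(.078,.046,.096,.062)):
    p=ray(c,*ce,z);k=(c['xyz'][2]-z)/c['fx'];print('cap',ce.round(1),s,'diam',round(2*(s[4]/np.pi)**.5*k*1000,1),p.round(4),np.hypot(*p[:2]).round(3))
n=(im[...,2]-im[...,1]>25);n[:180]=0;n[270:]=0;n[:,:180]=0;n[:,400:]=0
for ce,s in blobs(n): print('pink',ray(c,*ce,.046).round(3),s[4])
print('black',ray(c,223,231,.046))
w=bot.camera_info('wrist');print(w['xyz'],R.from_quat(w['rotation']).as_matrix().round(3),w['fx'])
s=bot.observe();print(R.from_quat(s['eef_rot']).as_matrix().round(3))
```

```text
cap [202.1 196.8] [193 187  19  20 298] diam 45.8 [0.4895 0.1985 0.078 ] 0.528
cap [260.5 215.4] [255 210  12  12 119] diam 30.1 [0.4514 0.0584 0.046 ] 0.455
cap [323. 213.] [312 202  23  23 428] diam 53.7 [ 0.4584 -0.0839  0.096 ] 0.466
cap [379.1 225.5] [372 218  16  16 198] diam 38.1 [ 0.4345 -0.2262  0.062 ] 0.49
pink [0.51  0.121 0.046] 113
pink [0.397 0.004 0.046] 128
pink [0.339 0.106 0.046] 123
black [0.41093974 0.14837949 0.046     ]
[ 0.25122185 -0.57645302  0.37396496] [[ 0.292 -0.916 -0.276]
 [-0.956 -0.28  -0.082]
 [-0.002  0.288 -0.958]] 301.46638555537993
[[ 0.957  0.292 -0.   ]
 [ 0.292 -0.957  0.001]
 [-0.    -0.001 -1.   ]]
```

>>> servo_tool(commands=[{"x":100,"y":-100,"rz":-17},{"x":200,"y":-200,"rz":-34},{"x":300,"y":-300,"rz":-51},{"x":414,"y":-411,"rz":-69.7},{"x":414,"y":-411,"rz":-69.7},{"x":414,"y":-411,"rz":-69.7},{"x":414,"y":-411,"rz":-69.7},{"x":414,"y":-411,"rz":-69.7},{"x":414,"y":-411,"rz":-69.7},{"x":414,"y":-411,"rz":-69.7},{"x":414,"y":-411,"rz":-69.7},{"x":414,"y":-411,"rz":-69.7},{"x":414,"y":-411,"rz":-69.7},{"x":414,"y":-411,"rz":-69.7},{"x":414,"y":-411,"rz":-69.7},{"x":414,"y":-411,"rz":-69.7},{"x":414,"y":-411,"rz":-69.7},{"x":414,"y":-411,"rz":-69.7},{"x":414,"y":-411,"rz":-69.7},{"x":414,"y":-411,"rz":-69.7}], fingers=85)

```text
schema error: expected keys x, y, z, rx, ry, rz
```

```bash
cat >> h.py <<'E'
def delta(target):
    from rig import bot
    s=bot.observe();r=R.from_quat(s['eef_rot']);m=r.as_matrix()
    print('t',round(s['time'],2),'tcp',s['tool_pos'].round(4),'y-yaw',np.degrees(np.arctan2(m[1,1],m[0,1])).round(2),'tilt',np.degrees(np.arccos(-m[2,2])).round(2),'w',round(s['gripper_width'],3),'delta mm',(r.inv().apply(np.array(target)-s['tool_pos'])*1000).round(1))
E
python3 - <<'E'
from h import *
from rig import bot
delta([.4584,-.0839,.231]);print(bot.observe()['qpos'].round(2))
cv2.imwrite('pics/w1.png',bot.get_image('wrist'))
E
```

```text
t 0.1 tcp [ 0.1821 -0.5976  0.2308] y-yaw -73.05 tilt 0.05 w 1.002 delta mm [ 4.141e+02 -4.108e+02  2.000e-01]
[ 1.2   0.52 -0.04  1.6   0.02  1.02 -0.11]
```

View pics/w1.png

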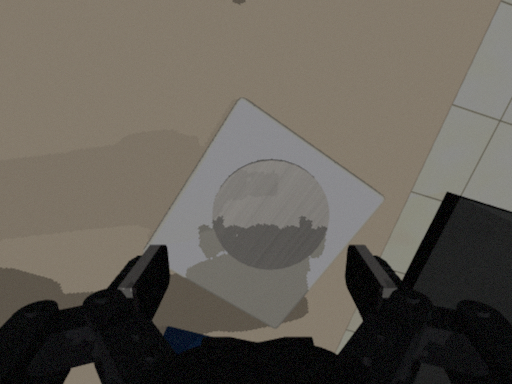

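The call was refused because every row needs all six keys, so the arm has not moved. The wrist picture shows only the far-off equipment.

>>> servo_tool(commands=[{"x":100,"y":-100,"z":0,"rx":0,"ry":0,"rz":-17},{"x":200,"y":-200,"z":0,"rx":0,"ry":0,"rz":-34},{"x":300,"y":-300,"z":0,"rx":0,"ry":0,"rz":-51},{"x":414,"y":-411,"z":0,"rx":0,"ry":0,"rz":-69.7},{"x":414,"y":-411,"z":0,"rx":0,"ry":0,"rz":-69.7},{"x":414,"y":-411,"z":0,"rx":0,"ry":0,"rz":-69.7},{"x":414,"y":-411,"z":0,"rx":0,"ry":0,"rz":-69.7},{"x":414,"y":-411,"z":0,"rx":0,"ry":0,"rz":-69.7},{"x":414,"y":-411,"z":0,"rx":0,"ry":0,"rz":-69.7},{"x":414,"y":-411,"z":0,"rx":0,"ry":0,"rz":-69.7},{"x":414,"y":-411,"z":0,"rx":0,"ry":0,"rz":-69.7},{"x":414,"y":-411,"z":0,"rx":0,"ry":0,"rz":-69.7},{"x":414,"y":-411,"z":0,"rx":0,"ry":0,"rz":-69.7},{"x":414,"y":-411,"z":0,"rx":0,"ry":0,"rz":-69.7},{"x":414,"y":-411,"z":0,"rx":0,"ry":0,"rz":-69.7},{"x":414,"y":-411,"z":0,"rx":0,"ry":0,"rz":-69.7},{"x":414,"y":-411,"z":0,"rx":0,"ry":0,"rz":-69.7},{"x":414,"y":-411,"z":0,"rx":0,"ry":0,"rz":-69.7}], fingers=85)

```text
time: 1.95
tool_pos: [0.4582, -0.0845, 0.2313]
eef_rot: [0.728, 0.686, -0.0, 0.0]
contact_force: [0.0, -0.1, 0.1]
gripper_width: 0.996
gripper_force: 0.0
```

Run:
```python
from h import *
from rig import bot
delta([.4584,-.0839,.231]);print(bot.observe()['qpos'].round(2))
```

```text
t 1.95 tcp [ 0.4582 -0.0845  0.2313] y-yaw -3.41 tilt 0.01 w 0.996 delta mm [0.6 0.1 0.3]
[ 0.5   0.31 -0.54  1.98  0.2   0.9  -0.21]
```

Run:
```python
from h import *
from rig import bot
c=bot.camera_info('wrist');im=bot.get_image('wrist')
Ri=R.from_quat(c['rotation']).inv()
for p in ([.4584,-.0839,.096],[.4514,.0584,.046]):
    d=Ri.apply(np.array(p)-c['xyz']);u=(d[0]/d[2]*c['fx']+c['cx'],d[1]/d[2]*c['fy']+c['cy']);print(u)
    cv2.drawMarker(im,(round(u[0]),round(u[1])),(0,0,255),0,12)
cv2.imwrite('pics/w2.png',im)
```

```text
(np.float64(258.1941618868174), np.float64(181.99503912933054))
(np.float64(242.41724816202588), np.float64(28.863662673128403))
```

View pics/w2.png

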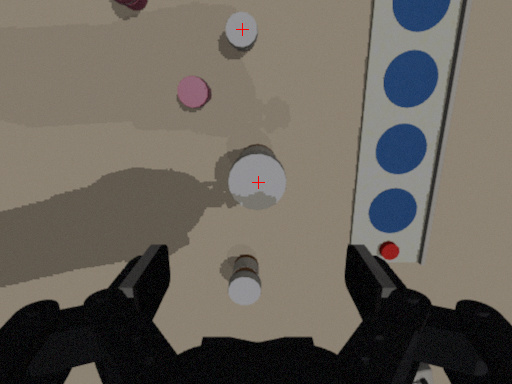

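The wrist view agrees: the predicted centres of vial_4 (258,182) and vial_1 (242,29) fall on their caps. Now I descend on vial_4.

>>> servo_tool(commands=[{"x":0.6,"y":0,"z":40,"rx":0,"ry":0,"rz":0},{"x":0.6,"y":0,"z":80,"rx":0,"ry":0,"rz":0},{"x":0.6,"y":0,"z":110,"rx":0,"ry":0,"rz":0},{"x":0.6,"y":0,"z":135,"rx":0,"ry":0,"rz":0},{"x":0.6,"y":0,"z":155,"rx":0,"ry":0,"rz":0},{"x":0.6,"y":0,"z":165,"rx":0,"ry":0,"rz":0},{"x":0.6,"y":0,"z":165,"rx":0,"ry":0,"rz":0},{"x":0.6,"y":0,"z":165,"rx":0,"ry":0,"rz":0}])

```text
time: 2.8
tool_pos: [0.4588, -0.0834, 0.0669]
eef_rot: [0.728, 0.686, 0.0, 0.0]
contact_force: [0.3, -0.3, 0.6]
gripper_width: 0.996
gripper_force: 0.0
```

>>> servo_tool(commands=[{"x":0,"y":0,"z":0,"rx":0,"ry":0,"rz":0},{"x":0,"y":0,"z":0,"rx":0,"ry":0,"rz":0},{"x":0,"y":0,"z":0,"rx":0,"ry":0,"rz":0},{"x":0,"y":0,"z":0,"rx":0,"ry":0,"rz":0},{"x":0,"y":0,"z":0,"rx":0,"ry":0,"rz":0},{"x":0,"y":0,"z":0,"rx":0,"ry":0,"rz":0},{"x":0,"y":0,"z":0,"rx":0,"ry":0,"rz":0},{"x":0,"y":0,"z":0,"rx":0,"ry":0,"rz":0}], fingers=45)

```text
time: 3.6
tool_pos: [0.4589, -0.0836, 0.0674]
eef_rot: [0.728, 0.686, 0.0, 0.001]
contact_force: [-4.0, 0.7, 17.1]
gripper_width: 0.636
gripper_force: 59.6
```

>>> servo_tool(commands=[{"x":0,"y":0,"z":-10,"rx":0,"ry":0,"rz":0},{"x":0,"y":0,"z":-25,"rx":0,"ry":0,"rz":0},{"x":0,"y":0,"z":-45,"rx":0,"ry":0,"rz":0},{"x":0,"y":0,"z":-60,"rx":0,"ry":0,"rz":0},{"x":0,"y":0,"z":-60,"rx":0,"ry":0,"rz":0},{"x":0,"y":0,"z":-60,"rx":0,"ry":0,"rz":0}])

```text
time: 4.2
tool_pos: [0.4585, -0.0836, 0.1266]
eef_rot: [0.728, 0.686, 0.0, 0.0]
contact_force: [-0.1, -0.1, -1.8]
gripper_width: 0.633
gripper_force: 63.3
```

Run:
```python
from h import *
from rig import bot
delta([.6303,-.1564,.126])
im=bot.get_image('side');cv2.imwrite('pics/s2.png',im)
```

```text
t 4.2 tcp [ 0.4585 -0.0836  0.1266] y-yaw -3.37 tilt 0.05 w 0.633 delta mm [-62.5 175.8   0.8]
```

View pics/s2.png

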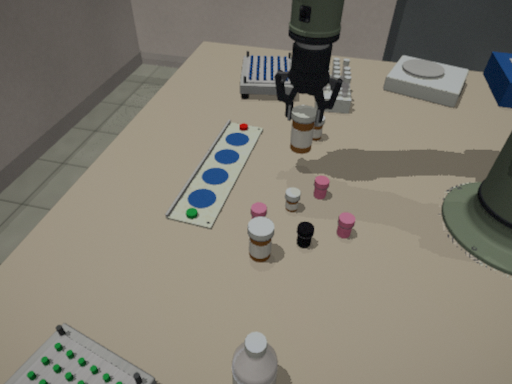

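Vial_4 is held upright (opening 54 mm). Next I carry it to mark_d.

>>> servo_tool(commands=[{"x":-4,"y":12,"z":0,"rx":0,"ry":0,"rz":0},{"x":-14,"y":40,"z":0,"rx":0,"ry":0,"rz":0},{"x":-26,"y":72,"z":0,"rx":0,"ry":0,"rz":0},{"x":-38,"y":107,"z":0,"rx":0,"ry":0,"rz":0},{"x":-49,"y":138,"z":0,"rx":0,"ry":0,"rz":0},{"x":-57,"y":161,"z":0,"rx":0,"ry":0,"rz":0},{"x":-62.5,"y":175.8,"z":0,"rx":0,"ry":0,"rz":0},{"x":-62.5,"y":175.8,"z":0,"rx":0,"ry":0,"rz":0},{"x":-62.5,"y":175.8,"z":20,"rx":0,"ry":0,"rz":0},{"x":-62.5,"y":175.8,"z":38,"rx":0,"ry":0,"rz":0},{"x":-62.5,"y":175.8,"z":48,"rx":0,"ry":0,"rz":0},{"x":-62.5,"y":175.8,"z":52,"rx":0,"ry":0,"rz":0},{"x":-62.5,"y":175.8,"z":53,"rx":0,"ry":0,"rz":0},{"x":-62.5,"y":175.8,"z":53,"rx":0,"ry":0,"rz":0},{"x":-62.5,"y":175.8,"z":53,"rx":0,"ry":0,"rz":0}])

```text
time: 5.75
tool_pos: [0.6304, -0.156, 0.0737]
eef_rot: [0.727, 0.686, 0.0, 0.0]
contact_force: [1.2, -1.0, -1.5]
gripper_width: 0.634
gripper_force: 63.5
```

Run:
```python
from h import *
delta([.6303,-.1564,.073])
```

```text
t 5.75 tcp [ 0.6304 -0.156   0.0737] y-yaw -3.35 tilt 0.02 w 0.634 delta mm [-0.4 -0.1  0.7]
```

>>> servo_tool(commands=[{"x":0,"y":0,"z":0.8,"rx":0,"ry":0,"rz":0},{"x":0,"y":0,"z":0.8,"rx":0,"ry":0,"rz":0},{"x":0,"y":0,"z":0.8,"rx":0,"ry":0,"rz":0}])

```text
time: 6.05
tool_pos: [0.6305, -0.1561, 0.0735]
eef_rot: [0.728, 0.686, 0.0, 0.0]
contact_force: [-4.5, 1.1, 12.4]
gripper_width: 0.639
gripper_force: 65.0
```

>>> servo_tool(commands=[{"x":0,"y":0,"z":0,"rx":0,"ry":0,"rz":0},{"x":0,"y":0,"z":0,"rx":0,"ry":0,"rz":0},{"x":0,"y":0,"z":0,"rx":0,"ry":0,"rz":0},{"x":0,"y":0,"z":0,"rx":0,"ry":0,"rz":0},{"x":0,"y":0,"z":0,"rx":0,"ry":0,"rz":0},{"x":0,"y":0,"z":0,"rx":0,"ry":0,"rz":0},{"x":0,"y":0,"z":-20,"rx":0,"ry":0,"rz":0},{"x":0,"y":0,"z":-60,"rx":0,"ry":0,"rz":0},{"x":0,"y":0,"z":-100,"rx":0,"ry":0,"rz":0},{"x":0,"y":0,"z":-130,"rx":0,"ry":0,"rz":0},{"x":0,"y":0,"z":-130,"rx":0,"ry":0,"rz":0}], fingers=85)

```text
time: 7.15
tool_pos: [0.6321, -0.1563, 0.2069]
eef_rot: [0.728, 0.686, 0.002, 0.003]
contact_force: [0.6, -0.4, -0.8]
gripper_width: 0.995
gripper_force: 0.0
```

Run:
```python
from h import *
from rig import bot
delta([.4895,.1985,.203])
c=bot.camera_info('wrist');im=bot.get_image('wrist');Ri=R.from_quat(c['rotation']).inv()
for p in ([.6303,-.1564,.102],[.635,-.0764,.006],[.4345,-.2262,.062]):
    d=Ri.apply(np.array(p)-c['xyz']);u=(d[0]/d[2]*c['fx']+c['cx'],d[1]/d[2]*c['fy']+c['cy'])
    cv2.drawMarker(im,(round(u[0]),round(u[1])),(0,0,255),0,12)
cv2.imwrite('pics/w3.png',im)
```

```text
t 7.15 tcp [ 0.6321 -0.1563  0.2069] y-yaw -3.37 tilt 0.35 w 0.995 delta mm [ 345.8 -163.2    2.6]
```

View pics/w3.png

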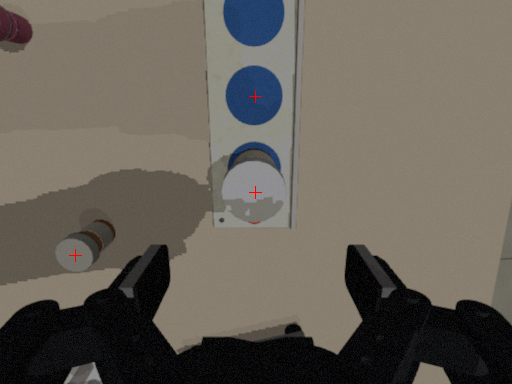

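Vial_4 stands centred on mark_d (cap at 254,190, on the predicted mark). On to vial_3.

>>> servo_tool(commands=[{"x":40,"y":-19,"z":0,"rx":0,"ry":0,"rz":0},{"x":85,"y":-40,"z":0,"rx":0,"ry":0,"rz":0},{"x":130,"y":-61,"z":0,"rx":0,"ry":0,"rz":0},{"x":175,"y":-82,"z":0,"rx":0,"ry":0,"rz":0},{"x":220,"y":-103,"z":0,"rx":0,"ry":0,"rz":0},{"x":265,"y":-124,"z":0,"rx":0,"ry":0,"rz":0},{"x":310,"y":-145,"z":0,"rx":0,"ry":0,"rz":0},{"x":345.7,"y":-162,"z":0,"rx":0,"ry":0,"rz":0},{"x":345.7,"y":-162,"z":0,"rx":0,"ry":0,"rz":0},{"x":345.7,"y":-162,"z":0,"rx":0,"ry":0,"rz":0},{"x":345.7,"y":-162,"z":0,"rx":0,"ry":0,"rz":0},{"x":345.7,"y":-162,"z":0,"rx":0,"ry":0,"rz":0}])

```text
time: 8.4
tool_pos: [0.4891, 0.1973, 0.2021]
eef_rot: [0.728, 0.685, -0.0, -0.0]
contact_force: [-0.8, -1.0, 0.0]
gripper_width: 0.996
gripper_force: 0.0
```

Run:
```python
from h import *
from rig import bot
delta([.4895,.1985,.049])
print(bot.observe()['qpos'].round(2))
c=bot.camera_info('wrist');im=bot.get_image('wrist');Ri=R.from_quat(c['rotation']).inv()
for p in ([.4895,.1985,.078],):
    d=Ri.apply(np.array(p)-c['xyz']);u=(d[0]/d[2]*c['fx']+c['cx'],d[1]/d[2]*c['fy']+c['cy'])
    cv2.drawMarker(im,(round(u[0]),round(u[1])),(0,0,255),0,12)
cv2.imwrite('pics/w4.png',im)
```

```text
t 8.4 tcp [0.4891 0.1973 0.2021] y-yaw -3.46 tilt 0.04 w 0.996 delta mm [  1.3   0.4 153.1]
[-0.07  0.45 -0.56  1.87  0.3   0.91 -0.83]
```

View pics/w4.png

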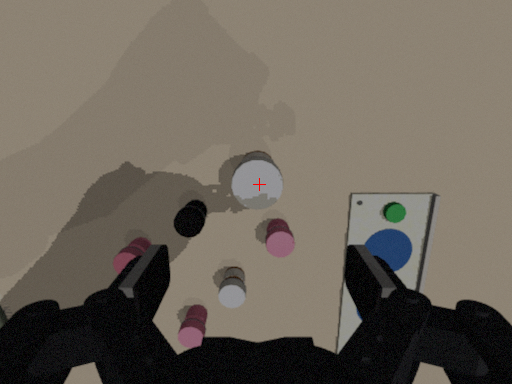

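The cap of vial_3 sits at (257,183), within 3 px of the mark, and the fingers are clear of the look-alikes. Grasping now.

>>> servo_tool(commands=[{"x":1,"y":0,"z":40,"rx":0,"ry":0,"rz":0},{"x":1,"y":0,"z":80,"rx":0,"ry":0,"rz":0},{"x":1,"y":0,"z":110,"rx":0,"ry":0,"rz":0},{"x":1,"y":0,"z":132,"rx":0,"ry":0,"rz":0},{"x":1,"y":0,"z":146,"rx":0,"ry":0,"rz":0},{"x":1,"y":0,"z":152,"rx":0,"ry":0,"rz":0},{"x":1,"y":0,"z":152,"rx":0,"ry":0,"rz":0},{"x":1,"y":0,"z":152,"rx":0,"ry":0,"rz":0}])

```text
time: 9.25
tool_pos: [0.4894, 0.1996, 0.0513]
eef_rot: [0.728, 0.686, 0.001, 0.0]
contact_force: [-0.7, 0.5, 0.4]
gripper_width: 0.994
gripper_force: 0.0
```

>>> servo_tool(commands=[{"x":0,"y":0,"z":0,"rx":0,"ry":0,"rz":0},{"x":0,"y":0,"z":0,"rx":0,"ry":0,"rz":0},{"x":0,"y":0,"z":0,"rx":0,"ry":0,"rz":0},{"x":0,"y":0,"z":0,"rx":0,"ry":0,"rz":0},{"x":0,"y":0,"z":0,"rx":0,"ry":0,"rz":0},{"x":0,"y":0,"z":0,"rx":0,"ry":0,"rz":0},{"x":0,"y":0,"z":0,"rx":0,"ry":0,"rz":0},{"x":0,"y":0,"z":0,"rx":0,"ry":0,"rz":0}], fingers=38)

```text
time: 10.05
tool_pos: [0.4892, 0.1996, 0.0514]
eef_rot: [0.728, 0.686, 0.0, 0.0]
contact_force: [-3.5, -2.0, 15.3]
gripper_width: 0.544
gripper_force: 59.3
```

>>> servo_tool(commands=[{"x":0,"y":0,"z":-10,"rx":0,"ry":0,"rz":0},{"x":0,"y":0,"z":-25,"rx":0,"ry":0,"rz":0},{"x":0,"y":0,"z":-50,"rx":0,"ry":0,"rz":0},{"x":0,"y":0,"z":-75,"rx":0,"ry":0,"rz":0},{"x":0,"y":0,"z":-90,"rx":0,"ry":0,"rz":0},{"x":0,"y":0,"z":-90,"rx":0,"ry":0,"rz":0},{"x":0,"y":0,"z":-90,"rx":0,"ry":0,"rz":0}])

```text
time: 10.75
tool_pos: [0.4889, 0.1993, 0.141]
eef_rot: [0.728, 0.686, 0.0, 0.0]
contact_force: [0.1, -0.3, -1.1]
gripper_width: 0.539
gripper_force: 61.5
```

Run:
```python
from h import *
delta([.635,-.0764,.057])
```

```text
t 10.75 tcp [0.4889 0.1993 0.141 ] y-yaw -3.37 tilt 0.05 w 0.539 delta mm [-266.7  161.9   84.1]
```

>>> servo_tool(commands=[{"x":-16,"y":10,"z":0,"rx":0,"ry":0,"rz":0},{"x":-50,"y":30,"z":0,"rx":0,"ry":0,"rz":0},{"x":-83,"y":51,"z":0,"rx":0,"ry":0,"rz":0},{"x":-116,"y":71,"z":0,"rx":0,"ry":0,"rz":0},{"x":-150,"y":91,"z":0,"rx":0,"ry":0,"rz":0},{"x":-183,"y":111,"z":0,"rx":0,"ry":0,"rz":0},{"x":-216,"y":132,"z":0,"rx":0,"ry":0,"rz":0},{"x":-243,"y":148,"z":0,"rx":0,"ry":0,"rz":0},{"x":-258,"y":157,"z":0,"rx":0,"ry":0,"rz":0},{"x":-265.8,"y":161.9,"z":0,"rx":0,"ry":0,"rz":0},{"x":-265.8,"y":161.9,"z":0,"rx":0,"ry":0,"rz":0},{"x":-265.8,"y":161.9,"z":25,"rx":0,"ry":0,"rz":0},{"x":-265.8,"y":161.9,"z":50,"rx":0,"ry":0,"rz":0},{"x":-265.8,"y":161.9,"z":70,"rx":0,"ry":0,"rz":0},{"x":-265.8,"y":161.9,"z":80,"rx":0,"ry":0,"rz":0},{"x":-265.8,"y":161.9,"z":83,"rx":0,"ry":0,"rz":0},{"x":-265.8,"y":161.9,"z":84.5,"rx":0,"ry":0,"rz":0},{"x":-265.8,"y":161.9,"z":84.5,"rx":0,"ry":0,"rz":0},{"x":-265.8,"y":161.9,"z":84.5,"rx":0,"ry":0,"rz":0}])

```text
time: 12.65
tool_pos: [0.635, -0.0739, 0.0575]
eef_rot: [0.727, 0.687, 0.0, 0.0]
contact_force: [-4.2, 1.7, 8.9]
gripper_width: 0.543
gripper_force: 62.3
```

Run:
```python
from h import *
delta([.635,-.0754,.057])
```

```text
t 12.65 tcp [ 0.635  -0.0739  0.0575] y-yaw -3.28 tilt 0.05 w 0.543 delta mm [-1.5  0.   0.5]
```

>>> servo_tool(commands=[{"x":0,"y":0,"z":0,"rx":0,"ry":0,"rz":0},{"x":0,"y":0,"z":0,"rx":0,"ry":0,"rz":0},{"x":0,"y":0,"z":0,"rx":0,"ry":0,"rz":0},{"x":0,"y":0,"z":0,"rx":0,"ry":0,"rz":0},{"x":0,"y":0,"z":0,"rx":0,"ry":0,"rz":0},{"x":0,"y":0,"z":0,"rx":0,"ry":0,"rz":0},{"x":0,"y":0,"z":-20,"rx":0,"ry":0,"rz":0},{"x":0,"y":0,"z":-60,"rx":0,"ry":0,"rz":0},{"x":0,"y":0,"z":-100,"rx":0,"ry":0,"rz":0},{"x":0,"y":0,"z":-140,"rx":0,"ry":0,"rz":0},{"x":0,"y":0,"z":-140,"rx":0,"ry":0,"rz":0},{"x":0,"y":0,"z":-140,"rx":0,"ry":0,"rz":0}], fingers=85)

```text
time: 13.85
tool_pos: [0.6352, -0.0755, 0.1967]
eef_rot: [0.728, 0.686, 0.0, 0.001]
contact_force: [0.1, -0.2, -1.2]
gripper_width: 0.992
gripper_force: 0.0
```

Run:
```python
from h import *
delta([.4345,-.2262,.20])
```

```text
t 13.85 tcp [ 0.6352 -0.0755  0.1967] y-yaw -3.37 tilt 0.08 w 0.992 delta mm [-162.3 -191.5   -3.6]
```

>>> servo_tool(commands=[{"x":-26,"y":-31,"z":0,"rx":0,"ry":0,"rz":0},{"x":-54,"y":-64,"z":0,"rx":0,"ry":0,"rz":0},{"x":-82,"y":-97,"z":0,"rx":0,"ry":0,"rz":0},{"x":-110,"y":-130,"z":0,"rx":0,"ry":0,"rz":0},{"x":-138,"y":-163,"z":0,"rx":0,"ry":0,"rz":0},{"x":-162.3,"y":-191.5,"z":0,"rx":0,"ry":0,"rz":0},{"x":-162.3,"y":-191.5,"z":0,"rx":0,"ry":0,"rz":0},{"x":-162.3,"y":-191.5,"z":0,"rx":0,"ry":0,"rz":0},{"x":-162.3,"y":-191.5,"z":0,"rx":0,"ry":0,"rz":0},{"x":-162.3,"y":-191.5,"z":0,"rx":0,"ry":0,"rz":0}])

```text
time: 14.85
tool_pos: [0.4349, -0.2253, 0.1956]
eef_rot: [0.727, 0.687, 0.0, -0.0]
contact_force: [0.2, 0.1, -0.2]
gripper_width: 0.995
gripper_force: 0.0
```

Run:
```python
from h import *
from rig import bot
delta([.4345,-.2262,.0345])
c=bot.camera_info('wrist');im=bot.get_image('wrist');Ri=R.from_quat(c['rotation']).inv()
for p in ([.4345,-.2262,.062],[.6303,-.1564,.102],[.635,-.0764,.084]):
    d=Ri.apply(np.array(p)-c['xyz']);u=(d[0]/d[2]*c['fx']+c['cx'],d[1]/d[2]*c['fy']+c['cy'])
    cv2.drawMarker(im,(round(u[0]),round(u[1])),(0,0,255),0,12)
cv2.imwrite('pics/w5.png',im)
```

```text
t 14.85 tcp [ 0.4349 -0.2253  0.1956] y-yaw -3.27 tilt 0.05 w 0.995 delta mm [ -1.1  -0.3 161.1]
```

View pics/w5.png

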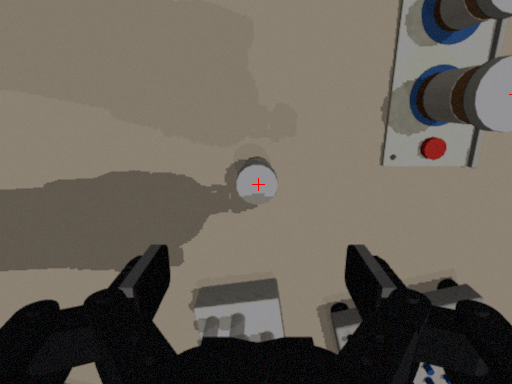

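The cap of vial_2 is centred on its mark at (258,184), and vials 3 and 4 stand on their discs. Grasping vial_2.

>>> servo_tool(commands=[{"x":-1,"y":0,"z":40,"rx":0,"ry":0,"rz":0},{"x":-1,"y":0,"z":80,"rx":0,"ry":0,"rz":0},{"x":-1,"y":0,"z":115,"rx":0,"ry":0,"rz":0},{"x":-1,"y":0,"z":140,"rx":0,"ry":0,"rz":0},{"x":-1,"y":0,"z":154,"rx":0,"ry":0,"rz":0},{"x":-1,"y":0,"z":160,"rx":0,"ry":0,"rz":0},{"x":-1,"y":0,"z":160,"rx":0,"ry":0,"rz":0},{"x":-1,"y":0,"z":160,"rx":0,"ry":0,"rz":0}])

```text
time: 15.7
tool_pos: [0.4347, -0.2271, 0.0366]
eef_rot: [0.727, 0.686, 0.0, 0.0]
contact_force: [-0.7, 0.4, 0.6]
gripper_width: 0.999
gripper_force: 0.0
```

>>> servo_tool(commands=[{"x":0,"y":0,"z":0,"rx":0,"ry":0,"rz":0},{"x":0,"y":0,"z":0,"rx":0,"ry":0,"rz":0},{"x":0,"y":0,"z":0,"rx":0,"ry":0,"rz":0},{"x":0,"y":0,"z":0,"rx":0,"ry":0,"rz":0},{"x":0,"y":0,"z":0,"rx":0,"ry":0,"rz":0},{"x":0,"y":0,"z":0,"rx":0,"ry":0,"rz":0},{"x":0,"y":0,"z":0,"rx":0,"ry":0,"rz":0},{"x":0,"y":0,"z":0,"rx":0,"ry":0,"rz":0},{"x":0,"y":0,"z":0,"rx":0,"ry":0,"rz":0}], fingers=30)

```text
time: 16.6
tool_pos: [0.4344, -0.2274, 0.0367]
eef_rot: [0.728, 0.686, -0.0, 0.0]
contact_force: [-2.0, 0.6, 14.1]
gripper_width: 0.448
gripper_force: 58.5
```

>>> servo_tool(commands=[{"x":0,"y":0,"z":-10,"rx":0,"ry":0,"rz":0},{"x":0,"y":0,"z":-25,"rx":0,"ry":0,"rz":0},{"x":0,"y":0,"z":-50,"rx":0,"ry":0,"rz":0},{"x":0,"y":0,"z":-80,"rx":0,"ry":0,"rz":0},{"x":0,"y":0,"z":-110,"rx":0,"ry":0,"rz":0},{"x":0,"y":0,"z":-120,"rx":0,"ry":0,"rz":0},{"x":0,"y":0,"z":-120,"rx":0,"ry":0,"rz":0},{"x":0,"y":0,"z":-120,"rx":0,"ry":0,"rz":0}])

```text
time: 17.4
tool_pos: [0.4338, -0.2272, 0.1555]
eef_rot: [0.728, 0.686, -0.0, -0.0]
contact_force: [0.7, 1.0, -2.4]
gripper_width: 0.446
gripper_force: 60.2
```

Run:
```python
from h import *
delta([.56,.0034,.156]);delta([.6397,.0034,.042])
```

```text
t 17.4 tcp [ 0.4338 -0.2272  0.1555] y-yaw -3.36 tilt 0.03 w 0.446 delta mm [237.6 112.5  -0.6]
t 17.4 tcp [ 0.4338 -0.2272  0.1555] y-yaw -3.36 tilt 0.03 w 0.446 delta mm [242.3 192.1 113.4]
```

>>> servo_tool(commands=[{"x":20,"y":9,"z":0,"rx":0,"ry":0,"rz":0},{"x":55,"y":26,"z":0,"rx":0,"ry":0,"rz":0},{"x":90,"y":43,"z":0,"rx":0,"ry":0,"rz":0},{"x":125,"y":59,"z":0,"rx":0,"ry":0,"rz":0},{"x":160,"y":76,"z":0,"rx":0,"ry":0,"rz":0},{"x":195,"y":92,"z":0,"rx":0,"ry":0,"rz":0},{"x":225,"y":108,"z":0,"rx":0,"ry":0,"rz":0},{"x":238,"y":130,"z":0,"rx":0,"ry":0,"rz":0},{"x":241.3,"y":155,"z":0,"rx":0,"ry":0,"rz":0},{"x":241.3,"y":180,"z":0,"rx":0,"ry":0,"rz":0},{"x":241.3,"y":192,"z":0,"rx":0,"ry":0,"rz":0},{"x":241.3,"y":192,"z":0,"rx":0,"ry":0,"rz":0},{"x":241.3,"y":192,"z":30,"rx":0,"ry":0,"rz":0},{"x":241.3,"y":192,"z":60,"rx":0,"ry":0,"rz":0},{"x":241.3,"y":192,"z":88,"rx":0,"ry":0,"rz":0},{"x":241.3,"y":192,"z":105,"rx":0,"ry":0,"rz":0},{"x":241.3,"y":192,"z":111,"rx":0,"ry":0,"rz":0},{"x":241.3,"y":192,"z":113.5,"rx":0,"ry":0,"rz":0},{"x":241.3,"y":192,"z":113.5,"rx":0,"ry":0,"rz":0},{"x":241.3,"y":192,"z":113.5,"rx":0,"ry":0,"rz":0}])

```text
time: 19.4
tool_pos: [0.6403, 0.0026, 0.0434]
eef_rot: [0.727, 0.686, 0.0, 0.0]
contact_force: [0.1, 0.4, -0.2]
gripper_width: 0.447
gripper_force: 60.3
```

Run:
```python
from h import *
delta([.6397,.0024,.042])
```

```text
t 19.4 tcp [0.6403 0.0026 0.0434] y-yaw -3.35 tilt 0.06 w 0.447 delta mm [-0.2 -0.6  1.4]
```

>>> servo_tool(commands=[{"x":0,"y":0,"z":1,"rx":0,"ry":0,"rz":0},{"x":0,"y":0,"z":1,"rx":0,"ry":0,"rz":0},{"x":0,"y":0,"z":1,"rx":0,"ry":0,"rz":0}])

```text
time: 19.7
tool_pos: [0.6405, 0.0025, 0.0427]
eef_rot: [0.728, 0.686, 0.0, 0.0]
contact_force: [-2.6, -0.2, 12.0]
gripper_width: 0.447
gripper_force: 61.6
```

>>> servo_tool(commands=[{"x":0,"y":0,"z":0,"rx":0,"ry":0,"rz":0},{"x":0,"y":0,"z":0,"rx":0,"ry":0,"rz":0},{"x":0,"y":0,"z":0,"rx":0,"ry":0,"rz":0},{"x":0,"y":0,"z":0,"rx":0,"ry":0,"rz":0},{"x":0,"y":0,"z":0,"rx":0,"ry":0,"rz":0},{"x":0,"y":0,"z":0,"rx":0,"ry":0,"rz":0},{"x":0,"y":0,"z":0,"rx":0,"ry":0,"rz":0},{"x":0,"y":0,"z":-20,"rx":0,"ry":0,"rz":0},{"x":0,"y":0,"z":-60,"rx":0,"ry":0,"rz":0},{"x":0,"y":0,"z":-100,"rx":0,"ry":0,"rz":0},{"x":0,"y":0,"z":-140,"rx":0,"ry":0,"rz":0},{"x":0,"y":0,"z":-140,"rx":0,"ry":0,"rz":0},{"x":0,"y":0,"z":-140,"rx":0,"ry":0,"rz":0}], fingers=85)

```text
time: 21.0
tool_pos: [0.6403, 0.0024, 0.1822]
eef_rot: [0.728, 0.686, 0.0, 0.001]
contact_force: [0.0, -0.6, -0.6]
gripper_width: 0.997
gripper_force: 0.0
```

Run:
```python
from h import *
delta([.4514,.0584,.18])
```

```text
t 21.0 tcp [0.6403 0.0024 0.1822] y-yaw -3.36 tilt 0.09 w 0.997 delta mm [  44.8 -191.8    1.9]
```

>>> servo_tool(commands=[{"x":9,"y":-40,"z":0,"rx":0,"ry":0,"rz":0},{"x":19,"y":-80,"z":0,"rx":0,"ry":0,"rz":0},{"x":28,"y":-120,"z":0,"rx":0,"ry":0,"rz":0},{"x":37,"y":-160,"z":0,"rx":0,"ry":0,"rz":0},{"x":44.8,"y":-191.8,"z":0,"rx":0,"ry":0,"rz":0},{"x":44.8,"y":-191.8,"z":0,"rx":0,"ry":0,"rz":0},{"x":44.8,"y":-191.8,"z":0,"rx":0,"ry":0,"rz":0},{"x":44.8,"y":-191.8,"z":0,"rx":0,"ry":0,"rz":0},{"x":44.8,"y":-191.8,"z":0,"rx":0,"ry":0,"rz":0}])

```text
time: 21.9
tool_pos: [0.4516, 0.0583, 0.1811]
eef_rot: [0.728, 0.686, -0.0, -0.0]
contact_force: [-0.0, -0.1, -0.1]
gripper_width: 0.995
gripper_force: 0.0
```

Run:
```python
from h import *
from rig import bot
delta([.4514,.0584,.021])
c=bot.camera_info('wrist');im=bot.get_image('wrist');Ri=R.from_quat(c['rotation']).inv()
for p in ([.4514,.0584,.046],):
    d=Ri.apply(np.array(p)-c['xyz']);u=(d[0]/d[2]*c['fx']+c['cx'],d[1]/d[2]*c['fy']+c['cy'])
    cv2.drawMarker(im,(round(u[0]),round(u[1])),(0,0,255),0,12)
cv2.imwrite('pics/w6.png',im)
```

```text
t 21.9 tcp [0.4516 0.0583 0.1811] y-yaw -3.39 tilt 0.04 w 0.995 delta mm [ 1.000e-01 -1.000e-01  1.601e+02]
```

View pics/w6.png

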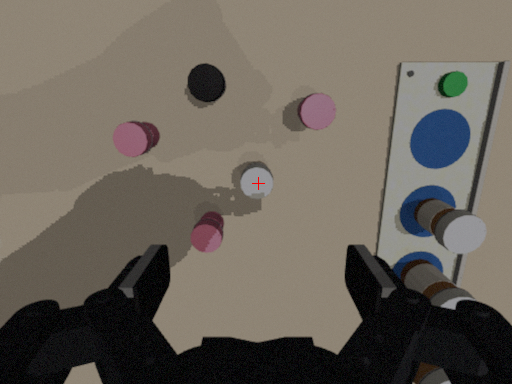

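The white cap of vial_1 is centred on its mark at (257,183), and the pink neighbours are outside the finger sweep. Grasping it.

>>> servo_tool(commands=[{"x":0,"y":0,"z":40,"rx":0,"ry":0,"rz":0},{"x":0,"y":0,"z":80,"rx":0,"ry":0,"rz":0},{"x":0,"y":0,"z":115,"rx":0,"ry":0,"rz":0},{"x":0,"y":0,"z":140,"rx":0,"ry":0,"rz":0},{"x":0,"y":0,"z":154,"rx":0,"ry":0,"rz":0},{"x":0,"y":0,"z":160,"rx":0,"ry":0,"rz":0},{"x":0,"y":0,"z":160,"rx":0,"ry":0,"rz":0},{"x":0,"y":0,"z":160,"rx":0,"ry":0,"rz":0}])

```text
time: 22.75
tool_pos: [0.4515, 0.0585, 0.022]
eef_rot: [0.728, 0.686, 0.0, 0.0]
contact_force: [-0.3, -0.5, 0.4]
gripper_width: 0.996
gripper_force: 0.0
```

>>> servo_tool(commands=[{"x":0,"y":0,"z":0,"rx":0,"ry":0,"rz":0},{"x":0,"y":0,"z":0,"rx":0,"ry":0,"rz":0},{"x":0,"y":0,"z":0,"rx":0,"ry":0,"rz":0},{"x":0,"y":0,"z":0,"rx":0,"ry":0,"rz":0},{"x":0,"y":0,"z":0,"rx":0,"ry":0,"rz":0},{"x":0,"y":0,"z":0,"rx":0,"ry":0,"rz":0},{"x":0,"y":0,"z":0,"rx":0,"ry":0,"rz":0},{"x":0,"y":0,"z":0,"rx":0,"ry":0,"rz":0},{"x":0,"y":0,"z":0,"rx":0,"ry":0,"rz":0},{"x":0,"y":0,"z":0,"rx":0,"ry":0,"rz":0}], fingers=22)

```text
time: 23.75
tool_pos: [0.4514, 0.0584, 0.022]
eef_rot: [0.728, 0.686, 0.0, 0.0]
contact_force: [-1.6, -1.0, 11.4]
gripper_width: 0.352
gripper_force: 58.3
```

>>> servo_tool(commands=[{"x":0,"y":0,"z":-10,"rx":0,"ry":0,"rz":0},{"x":0,"y":0,"z":-25,"rx":0,"ry":0,"rz":0},{"x":0,"y":0,"z":-50,"rx":0,"ry":0,"rz":0},{"x":0,"y":0,"z":-75,"rx":0,"ry":0,"rz":0},{"x":0,"y":0,"z":-90,"rx":0,"ry":0,"rz":0},{"x":0,"y":0,"z":-90,"rx":0,"ry":0,"rz":0},{"x":0,"y":0,"z":-90,"rx":0,"ry":0,"rz":0}])

```text
time: 24.45
tool_pos: [0.4512, 0.0582, 0.1117]
eef_rot: [0.728, 0.686, 0.0, 0.0]
contact_force: [-0.4, -0.4, -0.3]
gripper_width: 0.352
gripper_force: 59.3
```

Run:
```python
from h import *
delta([.6442,.0832,.027])
```

```text
t 24.45 tcp [0.4512 0.0582 0.1117] y-yaw -3.37 tilt 0.03 w 0.352 delta mm [ 36.3 191.2  84.8]
```

>>> servo_tool(commands=[{"x":3,"y":15,"z":0,"rx":0,"ry":0,"rz":0},{"x":9,"y":45,"z":0,"rx":0,"ry":0,"rz":0},{"x":15,"y":80,"z":0,"rx":0,"ry":0,"rz":0},{"x":22,"y":115,"z":0,"rx":0,"ry":0,"rz":0},{"x":29,"y":150,"z":0,"rx":0,"ry":0,"rz":0},{"x":34,"y":178,"z":0,"rx":0,"ry":0,"rz":0},{"x":36.3,"y":191,"z":0,"rx":0,"ry":0,"rz":0},{"x":36.3,"y":191,"z":0,"rx":0,"ry":0,"rz":0},{"x":36.3,"y":191,"z":25,"rx":0,"ry":0,"rz":0},{"x":36.3,"y":191,"z":50,"rx":0,"ry":0,"rz":0},{"x":36.3,"y":191,"z":70,"rx":0,"ry":0,"rz":0},{"x":36.3,"y":191,"z":80,"rx":0,"ry":0,"rz":0},{"x":36.3,"y":191,"z":83,"rx":0,"ry":0,"rz":0},{"x":36.3,"y":191,"z":84.5,"rx":0,"ry":0,"rz":0},{"x":36.3,"y":191,"z":84.5,"rx":0,"ry":0,"rz":0},{"x":36.3,"y":191,"z":84.5,"rx":0,"ry":0,"rz":0}])

```text
time: 26.05
tool_pos: [0.6434, 0.0836, 0.0281]
eef_rot: [0.727, 0.686, -0.0, 0.0]
contact_force: [-5.2, 0.3, 10.3]
gripper_width: 0.354
gripper_force: 60.4
```

Run:
```python
from h import *
delta([.6442,.0832,.028])
```

```text
t 26.05 tcp [0.6434 0.0836 0.0281] y-yaw -3.35 tilt 0.02 w 0.354 delta mm [-0.3  0.8  0.1]
```

Vial_1 is on the plate (10 N contact). I release it, rise and pull back for a top view.

>>> servo_tool(commands=[{"x":0,"y":0,"z":0,"rx":0,"ry":0,"rz":0},{"x":0,"y":0,"z":0,"rx":0,"ry":0,"rz":0},{"x":0,"y":0,"z":0,"rx":0,"ry":0,"rz":0},{"x":0,"y":0,"z":0,"rx":0,"ry":0,"rz":0},{"x":0,"y":0,"z":0,"rx":0,"ry":0,"rz":0},{"x":0,"y":0,"z":0,"rx":0,"ry":0,"rz":0},{"x":0,"y":0,"z":0,"rx":0,"ry":0,"rz":0},{"x":0,"y":0,"z":-20,"rx":0,"ry":0,"rz":0},{"x":0,"y":0,"z":-60,"rx":0,"ry":0,"rz":0},{"x":0,"y":0,"z":-100,"rx":0,"ry":0,"rz":0},{"x":0,"y":0,"z":-150,"rx":0,"ry":0,"rz":0},{"x":0,"y":0,"z":-190,"rx":0,"ry":0,"rz":0},{"x":0,"y":-50,"z":-190,"rx":0,"ry":0,"rz":0},{"x":0,"y":-100,"z":-190,"rx":0,"ry":0,"rz":0},{"x":0,"y":-150,"z":-190,"rx":0,"ry":0,"rz":0},{"x":0,"y":-200,"z":-190,"rx":0,"ry":0,"rz":0},{"x":0,"y":-200,"z":-190,"rx":0,"ry":0,"rz":0},{"x":0,"y":-200,"z":-190,"rx":0,"ry":0,"rz":0},{"x":0,"y":-200,"z":-190,"rx":0,"ry":0,"rz":0}], fingers=85)

```text
time: 27.95
tool_pos: [0.4453, 0.0953, 0.2172]
eef_rot: [0.728, 0.686, 0.001, 0.0]
contact_force: [-0.4, -0.1, -0.1]
gripper_width: 0.995
gripper_force: 0.0
```

Run:
```python
from h import *
from rig import bot
im0=bot.get_image('top');c=bot.camera_info('top')
im=im0.astype(int);S=cv2.cvtColor(im0,cv2.COLOR_BGR2HSV)[...,1]
m=(S<45)&(im.sum(2)>330)
D=[[.6442,.0832],[.6397,.0034],[.635,-.0764],[.6303,-.1564]]
Ri=R.from_quat(c['rotation']).inv()
for d,h,dia in zip(D,(.052,.068,.084,.102),(32,40,48,56)):
    q=Ri.apply(np.array([*d,h])-c['xyz']);u=np.array([q[0]/q[2]*c['fx']+c['cx'],q[1]/q[2]*c['fy']+c['cy']])
    cv2.drawMarker(im0,tuple(u.round().astype(int).tolist()),(0,0,255),0,5)
    cv2.circle(im0,tuple(u.round().astype(int).tolist()),round(dia/2000*c['fx']/q[2]),(0,0,255),1)
cv2.imwrite('pics/t2.png',cv2.resize(im0[90:290,80:400],None,fx=2.5,fy=2.5,interpolation=cv2.INTER_CUBIC))
```

```text
(no output)
```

View pics/t2.png

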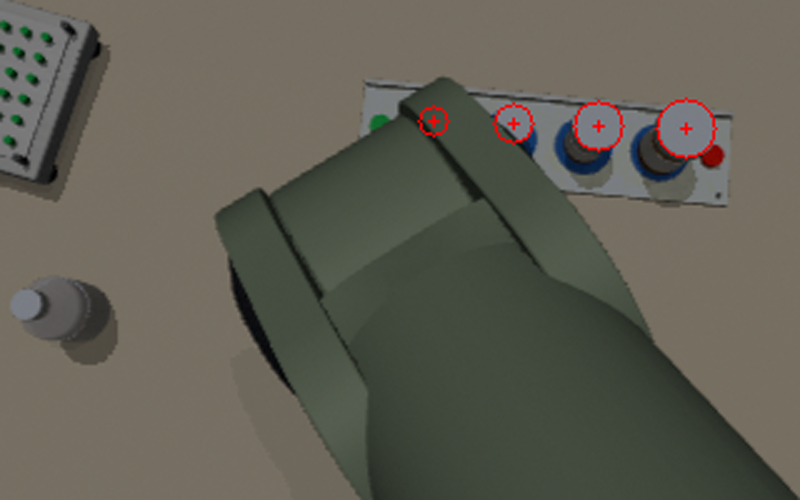

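Vials 2 to 4 fill their expected cap circles at (513,124), (598,126) and (686,128), and the bottle stands untouched. The arm hides vial_1, so I use the side camera.

Run:
```python
from h import *
from rig import bot
im0=bot.get_image('side');c=bot.camera_info('side')
Ri=R.from_quat(c['rotation']).inv()
for h,r in ((.052,.016),(.006,.0135)):
    t=np.linspace(0,2*np.pi,40);P=np.c_[.6442+r*np.cos(t),.0832+r*np.sin(t),0*t+h]
    q=Ri.apply(P-c['xyz']);u=np.c_[q[:,0]/q[:,2]*c['fx']+c['cx'],q[:,1]/q[:,2]*c['fy']+c['cy']]
    for p in u.round().astype(int): im0[p[1],p[0]]=(0,0,255)
cv2.imwrite('pics/s3.png',cv2.resize(im0[70:270,140:340],None,fx=3,fy=3,interpolation=cv2.INTER_NEAREST))
```

```text
(no output)
```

View pics/s3.png

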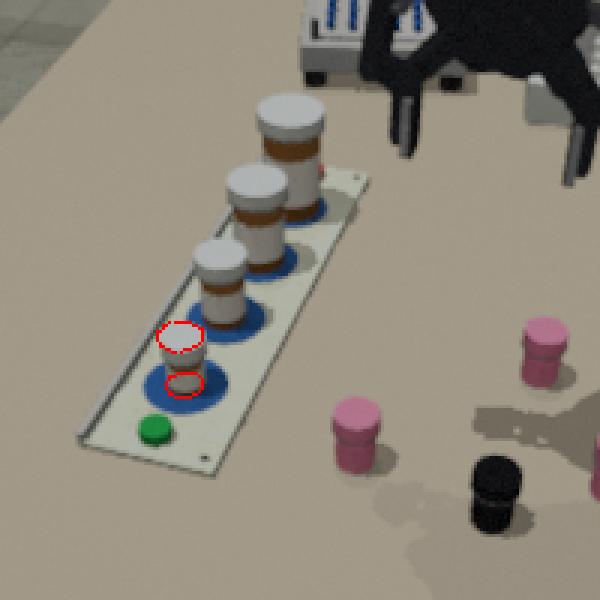

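The side view shows all four vials upright and centred in size order from the green button at (155,430). The cap and base of vial_1 lie on the predicted ellipses at (181,337) and (185,385).

```bash
python3 -c "
from rig import bot
print(bot.job_done())"
```

```text
the job is handed in; nothing more can be done
None
```

The job is handed in at about 28 s: the last camera views show all four vials upright and centred on their discs, smallest by the green button to largest by the red, and the clear bottle untouched; no verdict was returned.

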